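Start the specimen projector

ROBOT

A 6-joint arm with a two-finger parallel gripper is mounted at the origin on the work surface. World frame = base frame: x ahead of the robot, y to its left, z up, the work surface at z = 0. Lengths are in m, angles in rad, forces in N, time in s.
With the tool pointing down it reaches from about 0.35 to 0.975 m from the base axis. Payload 4.9 kg.
Tool frame: the origin (TCP) lies midway between the tips of the shut fingers; the grasp point (between the pads) lies 19 mm behind it; z points along the fingers, y is the line along which they close (so a half turn about z gives the same grasp; the last joint's range is limited). The gripper opens to 85 mm and grips with 20 to 120 N. Pads are 22 mm wide; open, the fingers measure 114 mm over their backs; the gripper's body (76 mm by 85 mm) begins 54 mm behind the grasp point. The pads swing forward as they close: fully open they stand 13 mm farther back than shut.
Start: joints at [1.046, 0.053, 1.613, -0, 1.476, -0.119], TCP at [0.247, 0.574, 0.201] pointing down, gripper open.
Joint ranges: [-3.01, 3.01], [-1.01, 2.22], [0.06, 2.58], [-1.02, 4.17], [0.09, 2.62], [-3.14, 3.14]. Speed limits (rad/s): [2.57, 2.57, 3.14, 3.14, 3.14, 3.14].

INTERFACE

Orientations are given as a unit quaternion [w, x, y, z].
In Python, from plant import * gives the robot as it stands.
- The arm moves only by the tool jog_arm, never from a script. Its argument "targets" is a list of rows, each a list of 3 entries, a list of its own where there are three numbers: the shift along the tool's x, y, z in units of 25 mm (1.0 is 25 mm), then the turn, a rotation vector about the tool's x, y, z in units of 8 degrees (1.0 is 8 degrees), then the opening in per cent of the stroke, from 0 (shut) to 100 (fully open). A call has 1 to 8 rows; each row is the pose to reach, as a shift and turn from the pose commanded when the call began, along the tool's axes at that moment; what a row does not reach only later rows make up. A row lasts 1/8 s, in which the tool goes at most 62.5 mm and 10.7 degrees, less where a joint would pass 70% of its speed; a pose out of reach is approached as far as the arm can. A call with a gripper value outside its range is refused whole. The fingers move at their own pace and stop on an object; the grip force is fixed at half the most. Time passes only in rows, so rows that repeat a pose let the fingers close. It gives the time, the measured TCP pose, the force, the opening and the grip force at its end, in the units of the state.
- state(): the state, without advancing time (a new reading comes with each control period).
- grab_frame(name): name is "scene" or "top" or "wrist"; returns (picture, depth): 400x640x3 uint8, red, green, blue; 400x640 float32, m along the optical axis (not along the pixel's ray), 0 where there is no reading.
- camera_params(name): a dict with "fovy" (degrees; the focal length in pixels is half the picture's height over the tangent of half this angle, whatever the lens; pixels are square), "cx", "cy" (the principal point, pixels), "rvec" (rotation vector, rad) and "tvec" (3), from world to camera coordinates, as OpenCV has them; the wrist camera has in their place "hand_eye" (4x4, takes a point from camera to tool coordinates, whose origin is the TCP and whose axes are the flange's). Camera axes: x right, y down, z forward; pixel columns grow to the right and rows downward; lengths in m; the calibration is good to about 2 mm. A picture is of the moment at which its call begins: read the wrist's pose just before it. camera_params takes no time and is no camera call.
- job_done(): hands the job in; it is judged then, once.
The state is a dict: "time": time; "joint_pos": joint angles; "joint_vel": joint speeds; "joint_efforts": joint torques, N m; "tool_pos": TCP position; "tool_rot": TCP orientation; "contact_force": force on the tool from outside, world axes, zero at the start; "ft_torque": the same for the moment, N m; "gripper_width": opening from 0.0 (shut) to 1.0 (fully open); "grasp_force": force on a finger pad.
Only numpy, scipy, OpenCV 4.12 (cv2) and the standard library are available. Lean on these libraries where they do the work, as an engineer would, in place of code of your own. Each camera call takes 0.05 s, during which the arm holds its last target. There are 200 camera calls.

TASK

Start the specimen projector with closed fingers: push the blue rocker on the cream switch box fully on (the fan) by its dotted far end, then push the yellow rocker fully on (the lamp) in the same way, and only then press the red button of the black puck all the way in for a moment (the shutter) and let it come out again. Leave the white rocker on, do not lift or shove the puck, leave the two jars and the brush alone, and finish with the hand clear.

Things in the scene. Friction and masses are not known exactly. Their poses are not given: they have to be found in the camera images.
- console: cream switch box fixed to the table, 130 (x) x 230 (y) x 50 mm high, origin at the centre of its underside; z up, its +x side is the far side, away from the robot. Three rockers stand in a row along its y axis at -68, 0 and +68 mm, in any order, each in a black plate 82 x 48 x 6 mm; paddles stand up to 26 mm above the box. Each 'on' end is the one to +x, with a raised dot
- fan (a joint): blue rocker switch (projector fan): paddle 66 x 34 mm, hinged across its middle. Value 0 = off (marked end up, near end down), 0.28 rad = on (marked end down). It moves with light friction and no spring: it stays where it is left, and counts as on above 0.2; starts off, 0 to 0.05.
- fan_press (a point): top of the raised white dot (12 mm across, 2.5 mm proud) on the blue rocker near its 'on' end, 22 mm from the hinge, mid-width; moves and tilts with the paddle. About 75 mm above the table when off, 69 mm when on. Its x runs from the off end to the on end, z up. Pushed straight down, 1.5 to 2 N moves it; a hard stop comes after 6 mm.
- lamp (a joint): yellow rocker switch (projector lamp): paddle 66 x 34 mm, hinged across its middle. Value 0 = off (marked end up, near end down), 0.28 rad = on (marked end down). It moves with light friction and no spring: it stays where it is left, and counts as on above 0.2; starts off, 0 to 0.05.
- lamp_press (a point): top of the raised black dot (12 mm across, 2.5 mm proud) on the yellow rocker near its 'on' end, 22 mm from the hinge, mid-width; moves and tilts with the paddle. About 75 mm above the table when off, 69 mm when on. Its x runs from the off end to the on end, z up. Pushed straight down, 1.5 to 2 N moves it; a hard stop comes after 6 mm.
- cases (a joint): white rocker switch (display-case lights): paddle 66 x 34 mm, hinged across its middle. Value 0 = off (marked end up, near end down), 0.28 rad = on (marked end down). It moves with light friction and no spring: it stays where it is left, and counts as on above 0.2; starts on and must stay on.
- cases_press (a point): top of the raised black dot (12 mm across, 2.5 mm proud) on the white rocker near its 'on' end, 22 mm from the hinge, mid-width; moves and tilts with the paddle. About 75 mm above the table when off, 69 mm when on. Its x runs from the off end to the on end, z up. Pushed straight down, 1.5 to 2 N moves it; a hard stop comes after 6 mm.
- puck: black round puck, loose on the table, 76 mm across at the foot, 60 mm at the top, 30 mm high, about 0.4 kg, with a red button in its top; origin at the centre of its underside, z up. It stands to the left or the right of the switch box
- shutter (a joint): the red button: 0 = out, 0.006 m = fully in; sprung, about 1.5 N to start and 4.5 N fully in; comes out again when let go
- shutter_top (a point): centre of the red button's top face (38 mm across), 42 mm above the table when out
- jar_a: amber specimen jar with red cap, loose, 60 mm across, 90 mm high, origin at the centre of its underside; on the other side of the switch box from the puck
- jar_b: green specimen jar with white cap, loose, 56 mm across, 80 mm high, origin at the centre of its underside; beyond the switch box
- brush: dusting brush lying on the table between the robot and the switch box, 180 mm long along its x axis, handle to -x, 42 mm wide, 20 mm high, origin on the table under its middle; it lies roughly across, left to right
Mind the look-alikes: they are no part of the job. What is shaped like the puck but pink, purple or turquoise is not meant.

How it is judged:
By the outcome, as a careful person would: the job done as asked, in the order asked, and still so for the second after the job is handed in, with the robot touching nothing.
It also fails if it takes over 54 s, if anything falls off the work surface, if the arm or the gripper's body presses on something with over 40 N, if the wrist force passes 120 N, or if a joint passes its speed limit or range.

## Working session

There is one attempt and no reset: what is moved stays moved. The work goes in short steps, Python scripts to look and compute and a tool call to move; the robot and the scene stay as the last step left them, time stands still between calls to the robot, and variables do not carry over. Pictures are saved under pics/ and viewed, at most 10 in all, crops included, and the job is handed in when it is done.

Besides the shell and the picture viewer there is one more tool, called after ">>>" in YAML: its name, and indented under it one key for each argument. jog_arm: Moves the arm, as the interface text tells. Its arguments: {"type":"object","properties":{"targets":{"type":"array"}},"required":["targets"]}

```bash
mkdir -p pics; cat > h.py <<'E'
from plant import *
import numpy as np, cv2
from scipy.spatial.transform import Rotation as R
def pt(name,d,u,v,z=None):
    c=camera_params(name); f=200/np.tan(np.radians(c['fovy'])/2)
    r=np.array([(u-c['cx'])/f,(v-c['cy'])/f,1.])
    M=R.from_rotvec(np.ravel(c['rvec'])).as_matrix(); t=np.ravel(c['tvec'])
    o=-M.T@t; w=M.T@r
    if z is None: return o+w*d[int(v),int(u)]
    return o+w*(z-o[2])/w[2]
def delta(p):  # world target -> tool units
    s=state(); q=s['tool_rot']; m=R.from_quat([q[1],q[2],q[3],q[0]])
    return m.inv().apply(np.array(p)-s['tool_pos'])/0.025
E
python3 - <<'E'
from h import *
s=state();print({k:np.round(v,3) for k,v in s.items()})
for n in('top','scene'):
    p,d=grab_frame(n);cv2.imwrite(f'pics/{n}.png',p[...,::-1]);np.save(n,d);print(camera_params(n))
E
```

```text
{'time': np.float64(0.0), 'joint_pos': array([ 1.046,  0.053,  1.614,  0.   ,  1.476, -0.119]), 'joint_vel': array([-0.001,  0.   , -0.   , -0.001,  0.002, -0.001]), 'joint_efforts': array([ 0.0000e+00, -3.9367e+01, -3.7018e+01,  0.0000e+00,  7.0000e-03,
        0.0000e+00]), 'tool_pos': array([0.246, 0.574, 0.2  ]), 'tool_rot': array([-0.   ,  0.202,  0.979, -0.001]), 'contact_force': array([-0.688, -0.053, -0.033]), 'ft_torque': array([ 0.009,  0.026, -0.049]), 'grasp_force': np.float64(0.0), 'gripper_width': np.float64(0.999)}
{'fovy': 47.44590335133586, 'cx': 314.2114404043988, 'cy': 202.62665167666853, 'rvec': array([ 2.1805825 , -2.16281475,  0.07871605]), 'tvec': array([-0.03151732,  0.57702553,  1.12914976])}
{'fovy': 51.227475817592634, 'cx': 318.49591106082283, 'cy': 199.73946261878393, 'rvec': array([ 1.601253  ,  1.68084506, -0.86925286]), 'tvec': array([ 0.07835724, -0.24981709,  1.66804071])}
```

View pics/top.png

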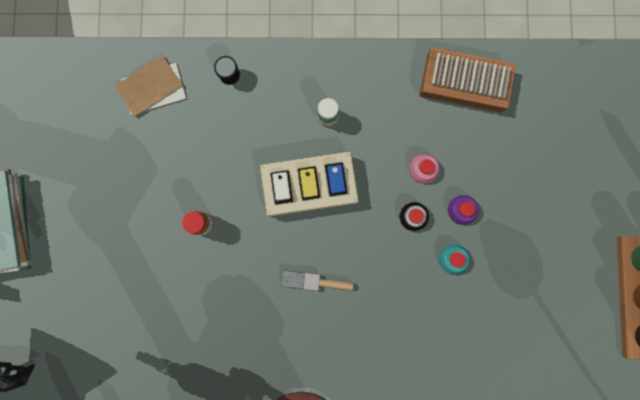

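View pics/scene.png

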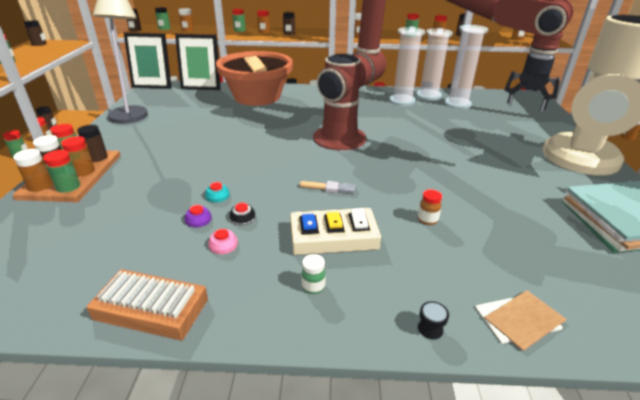

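The top picture shows the console at about (309,183), with white, yellow and blue rockers at (282,186), (309,183) and (336,179) and their dots at the upper, far end. The black puck is at (415,216). Pink, purple and turquoise look-alikes stand to its right. I'll enlarge the area next.

```bash
python3 - <<'E'
import cv2
p=cv2.imread('pics/top.png')[140:250,250:450]
cv2.imwrite('pics/crop.png',cv2.resize(p,None,fx=4,fy=4,interpolation=cv2.INTER_CUBIC))
E
```

```text
(no output)
```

View pics/crop.png

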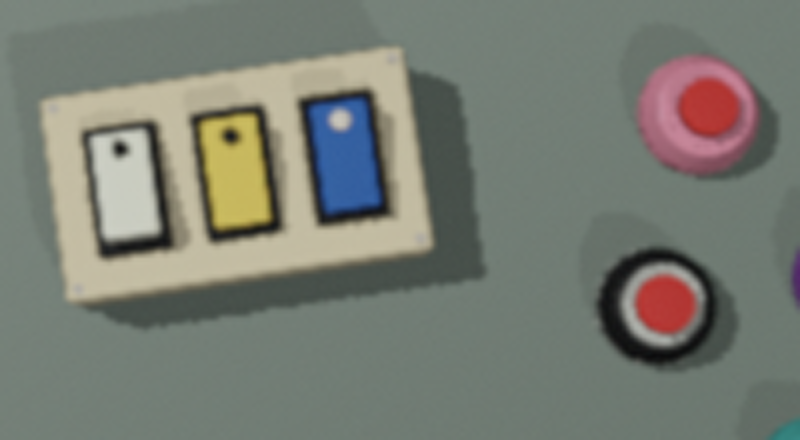

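The crop shows the blue rocker's dot at (340,119), the yellow's at (231,136), the white's at (120,149) and the red button at (666,304). The box corners are at (40,100), (402,47), (433,248) and (68,300).

```bash
python3 - <<'E'
from h import *
d=np.load('top.npy')
g=lambda x,y,z=None:np.round(pt('top',d,250+(x-1.5)/4,140+(y-1.5)/4,z),4)
for n,x,y,z in[('blue',340,119,.075),('yel',231,136,.075),('white',120,149,.069),('btn',666,304,.042),('puckfoot',658,306,.01)]:print(n,g(x,y,z),g(x,y))
c=np.array([g(*a,.05) for a in[(40,100),(402,47),(433,248),(68,300)]]);m=c.mean(0)
e=(c[0]+c[3]-c[1]-c[2])/2; yaw=np.arctan2(-e[0],e[1]);print(c,m,np.degrees(yaw),np.linalg.norm(e),np.linalg.norm(c[0]-c[3]))
for y in(-.068,0,.068):print(m+R.from_rotvec([0,0,yaw]).apply([.022,y,0]))
print(np.round(state()['tool_pos'],4),delta([.7,-.03,.2]))
E
```

```text
blue [ 0.6547 -0.0765  0.075 ] [ 0.6542 -0.0764  0.0781]
yel [ 0.6437 -0.0102  0.075 ] [ 0.6429 -0.0103  0.0804]
white [0.6361 0.0579 0.069 ] [0.6362 0.058  0.0687]
btn [ 0.5453 -0.2804  0.042 ] [ 0.5451 -0.2796  0.0455]
puckfoot [ 0.5459 -0.282   0.01  ] [ 0.544  -0.2753  0.0424]
[[ 0.6694  0.1102  0.05  ]
 [ 0.7044 -0.1158  0.05  ]
 [ 0.5784 -0.1352  0.05  ]
 [ 0.5444  0.0904  0.05  ]] [ 0.62415 -0.0126   0.05   ] 8.687043352470953 0.22842042378036165 0.1265584449967682
[ 0.65616815 -0.07649709  0.05      ]
[ 0.64589762 -0.00927718  0.05      ]
[0.63562708 0.05794273 0.05      ]
[0.2464 0.5737 0.2002] [-26.20203542 -15.02590871   0.02960425]
```

>>> jog_arm:
  targets:
    - [[-25.4,-17.3,0],[0,0,-4],0]
    - [[-25.4,-17.3,0],[0,0,-4],0]
    - [[-25.4,-17.3,0],[0,0,-4],0]
    - [[-25.4,-17.3,0],[0,0,-4],0]
    - [[-25.4,-17.3,0],[0,0,-4],0]
    - [[-25.4,-17.3,0],[0,0,-4],0]
    - [[-25.4,-17.3,0],[0,0,-4],0]
    - [[-25.4,-17.3,0],[0,0,-4],0]

```text
time: 1.1
tool_pos: [0.5109, 0.1587, 0.201]
tool_rot: [-0.0, -0.076, 0.997, 0.0]
contact_force: [0.6, 1.7, -0.6]
gripper_width: 0.002
grasp_force: 0.0
```

```bash
python3 - <<'E'
from h import *
s=state();print({k:np.round(v,3) for k,v in s.items()},delta([.658,-.076,.2]))
E
```

```text
{'time': np.float64(1.1), 'joint_pos': array([ 0.162, -0.164,  1.821,  0.   ,  1.484, -1.562]), 'joint_vel': array([-0.896,  0.268, -0.235,  0.002, -0.037, -0.89 ]), 'joint_efforts': array([  3.964, -31.992, -35.698,  -0.096,   0.204,   0.732]), 'tool_pos': array([0.511, 0.159, 0.201]), 'tool_rot': array([-0.   , -0.076,  0.997,  0.   ]), 'contact_force': array([ 0.617,  1.68 , -0.581]), 'ft_torque': array([ 0.005, -0.028,  0.028]), 'grasp_force': np.float64(0.0), 'gripper_width': np.float64(0.002)} [ -4.3876799  -10.17253925   0.03835114]
```

>>> jog_arm:
  targets:
    - [[-4,-9.5,0],[0,0,0],0]
    - [[-4,-9.5,0],[0,0,0],0]
    - [[-4,-9.5,0],[0,0,0],0]
    - [[-4,-9.5,0],[0,0,0],0]
    - [[-4,-9.5,0],[0,0,0],0]
    - [[-4,-9.5,0],[0,0,0],0]
    - [[-4,-9.5,0],[0,0,0],0]

```text
time: 1.98
tool_pos: [0.6447, -0.0575, 0.2012]
tool_rot: [-0.0, -0.077, 0.997, 0.0]
contact_force: [0.5, -0.1, 0.9]
gripper_width: -0.001
grasp_force: 0.0
```

```bash
python3 - <<'E'
from h import *
print(delta([.658,-.076,.085]),delta([.658,-.076,.069]))
print(state()['joint_vel'].round(3), state()['tool_rot'].round(3))
E
```

```text
[-0.41266001 -0.81413845  4.64644278] [-0.41296154 -0.81447784  5.28644262]
[ 0.008 -0.009  0.001 -0.001 -0.002 -0.   ] [-0.    -0.077  0.997  0.   ]
```

>>> jog_arm:
  targets:
    - [[-0.4,-0.8,2.3],[0,0,0],0]
    - [[-0.4,-0.8,4.5],[0,0,0],0]
    - [[-0.4,-0.8,4.6],[0,0,0],0]
    - [[-0.4,-0.8,4.6],[0,0,0],0]

```text
time: 2.48
tool_pos: [0.6591, -0.0763, 0.0884]
tool_rot: [0.001, -0.077, 0.997, -0.0]
contact_force: [1.0, -0.1, 1.3]
gripper_width: -0.005
grasp_force: 0.0
```

```bash
python3 - <<'E'
from h import *
s=state();print(delta([.658,-.076,.069]))
p,d=grab_frame('scene');cv2.imwrite('pics/a.png',cv2.resize(p[150:290,190:410,::-1],None,fx=3.6,fy=3.6,interpolation=cv2.INTER_CUBIC))
E
```

```text
[0.04168756 0.02087749 0.77585059]
```

View pics/a.png

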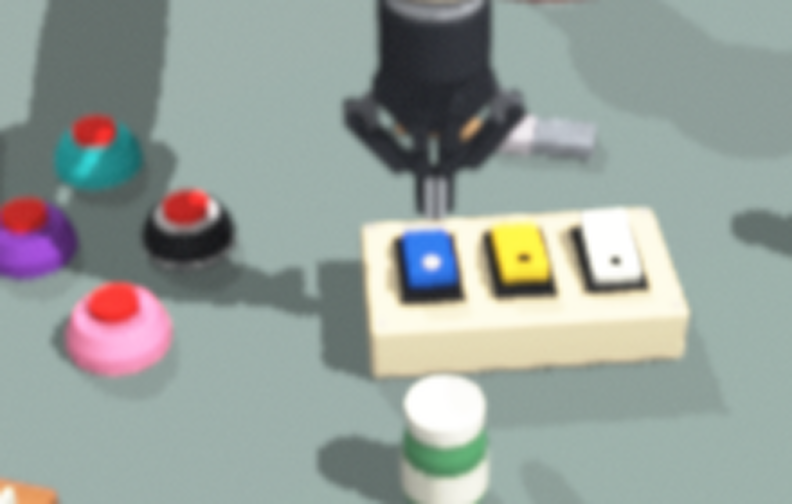

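The fingertips appear at about (432,212) in the crop, well above the blue dot at (431,262). That's farther away than 13 mm should look, so I'll compare it with the projected TCP.

```bash
python3 - <<'E'
from h import *
s=state();c=camera_params('scene');f=200/np.tan(np.radians(c['fovy'])/2)
K=np.array([[f,0,c['cx']],[0,f,c['cy']],[0,0,1]])
P=np.array([s['tool_pos'],[.655,-.0765,.075],[.645,-.010,.075],[.5455,-.2805,.042],[.704,-.116,.05]])
q=cv2.projectPoints(P,c['rvec'],c['tvec'],K,None)[0][:,0]
print(s['time'],s['tool_pos'],s['joint_vel'].round(3));print(q,(q-[190,150])*3.6)
p,d=grab_frame('scene');cv2.imwrite('pics/b.png',cv2.resize(p[150:290,190:410,::-1],None,fx=3.6,fy=3.6,interpolation=cv2.INTER_CUBIC))
E
```

```text
2.525 [ 0.66010743 -0.07678069  0.08986769] [-0.005 -0.012 -0.021 -0.001 -0.004  0.   ]
[[308.778813   218.45670318]
 [309.01254564 221.8181707 ]
 [334.53163116 220.38664839]
 [240.7245821  205.18825234]
 [292.38902766 240.77943153]] [[427.6037268  246.44413146]
 [428.44516432 258.5454145 ]
 [520.31387217 253.39193419]
 [182.60849555 198.67770843]
 [368.60049958 326.80595349]]
```

View pics/b.png

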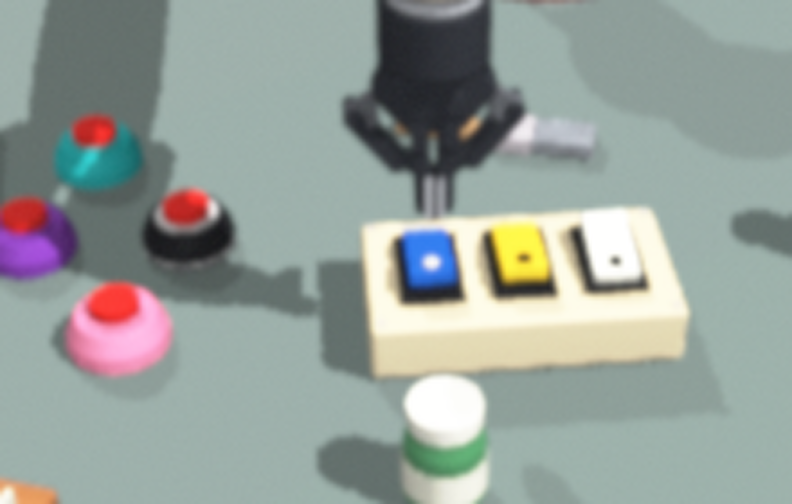

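The seen fingertip, (432,212), differs from the predicted TCP, (428,246), while the dots project correctly. I'll measure the tip by depth from both fixed cameras.

```bash
python3 - <<'E'
from h import *
s=state();print(s['tool_pos'].round(4),s['joint_pos'].round(4),s['contact_force'].round(2))
p,d=grab_frame('scene')
for v in range(190,212,2):print(v,[np.round(pt('scene',d,u,v),3).tolist() for u in(308,310,312)])
p,d=grab_frame('wrist');cv2.imwrite('pics/w.png',p[...,::-1]);np.save('w',d);print(camera_params('wrist'))
p,d=grab_frame('top');cv2.imwrite('pics/t2.png',cv2.resize(p[140:290,250:450,::-1],None,fx=4,fy=4,interpolation=cv2.INTER_CUBIC))
E
```

```text
[ 0.6605 -0.077   0.0905] [-0.2279  0.2272  1.611   0.      1.2973 -1.9524] [1.06 0.58 0.43]
190 [[0.678, -0.077, 0.189], [0.388, -0.09, -0.001], [0.675, -0.068, 0.188]]
192 [[0.672, -0.078, 0.18], [0.398, -0.089, -0.002], [0.67, -0.068, 0.179]]
194 [[0.671, -0.078, 0.173], [0.408, -0.088, -0.003], [0.668, -0.068, 0.171]]
196 [[0.672, -0.078, 0.168], [0.658, -0.074, 0.159], [0.671, -0.068, 0.168]]
198 [[0.672, -0.078, 0.162], [0.667, -0.073, 0.159], [0.67, -0.068, 0.161]]
200 [[0.673, -0.078, 0.156], [0.672, -0.073, 0.156], [0.669, -0.068, 0.154]]
202 [[0.671, -0.078, 0.149], [0.667, -0.073, 0.147], [0.668, -0.068, 0.148]]
204 [[0.67, -0.078, 0.142], [0.67, -0.073, 0.143], [0.669, -0.068, 0.142]]
206 [[0.674, -0.078, 0.139], [0.669, -0.073, 0.136], [0.669, -0.068, 0.136]]
208 [[0.671, -0.078, 0.131], [0.671, -0.073, 0.131], [0.67, -0.068, 0.131]]
210 [[0.671, -0.078, 0.125], [0.672, -0.073, 0.126], [0.672, -0.068, 0.126]]
{'fovy': 71.84193613320546, 'cx': 317.7329685549055, 'cy': 199.452114684173, 'hand_eye': array([[-2.42066964e-05, -9.64451448e-01, -2.64260106e-01,
         6.75080149e-02],
       [ 9.99999983e-01, -7.12207958e-05,  1.68327729e-04,
        -1.43663237e-03],
       [-1.81164737e-04, -2.64260098e-01,  9.64451434e-01,
        -1.72760433e-01],
       [ 0.00000000e+00,  0.00000000e+00,  0.00000000e+00,
         1.00000000e+00]])}
```

View pics/w.png

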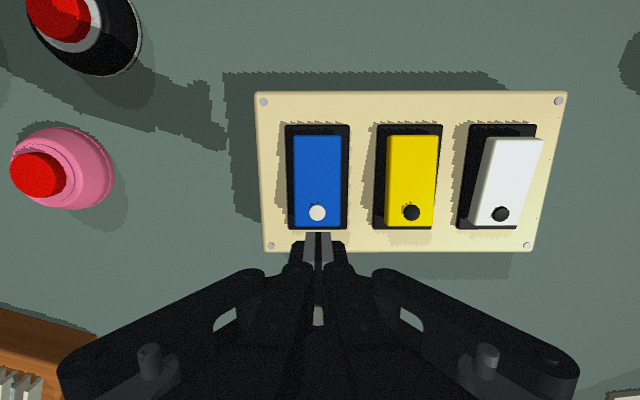

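View pics/t2.png

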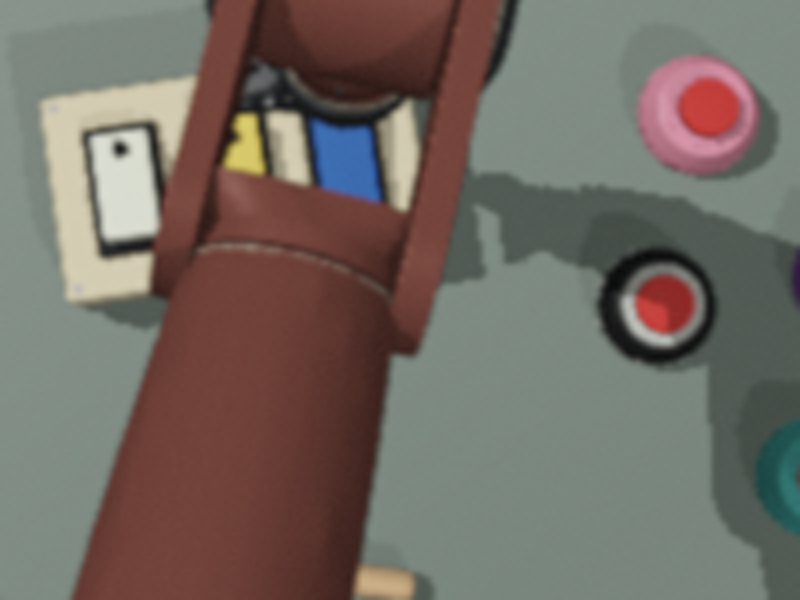

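The wrist picture shows blue, yellow and white dots at (317,213), (411,213) and (500,214), with box-top corners at (257,92), (567,92), (533,250) and (264,251). Scene depth puts the fingertip at z≈0.125 against a reported 0.0905, so I'll use PnP for a third opinion.

```bash
python3 - <<'E'
from h import *
c=camera_params('wrist');f=200/np.tan(np.radians(c['fovy'])/2)
K=np.array([[f,0,c['cx']],[0,f,c['cy']],[0,0,1]]);H=c['hand_eye']
m=np.array([.62415,-.0126,0]);Y=R.from_rotvec([0,0,np.radians(8.69)])
W=np.array([[.022,-.068,.075],[.022,0,.075],[.022,.068,.069],[-.065,-.115,.05],[-.065,.115,.05],[.065,.115,.05],[.065,-.115,.05]])
W=Y.apply(W)+m
I=np.array([[317,213],[411,213],[500,214],[256,92],[567,92],[533,250],[264,251]],float)
ok,r,t=cv2.solvePnP(W,I,K,None);print(np.abs(cv2.projectPoints(W,r,t,K,None)[0][:,0]-I).max(0))
M=R.from_rotvec(r.ravel()).as_matrix();T=np.eye(4);T[:3,:3]=M.T;T[:3,3]=(-M.T@t).ravel()
G=T@np.linalg.inv(H);print('TCP pnp',G[:3,3].round(4),G[:3,:3].round(3))
s=state();q=s['tool_rot'];print(s['tool_pos'].round(4),R.from_quat([q[1],q[2],q[3],q[0]]).as_matrix().round(3))
d=np.load('w.npy')
for u,v in[(317,213),(411,213),(310,180),(270,200),(312,240),(312,236),(324,240),(324,236)]:
    z=d[v,u];x=H@[(u-c['cx'])/f*z,(v-c['cy'])/f*z,z,1];print(u,v,'tool',x[:3].round(4))
E
```

```text
[1.29078363 2.90664272]
TCP pnp [ 0.6599 -0.0746  0.0962] [[-0.989 -0.15  -0.004]
 [-0.15   0.989 -0.015]
 [ 0.006 -0.014 -1.   ]]
[ 0.6599 -0.0773  0.0894] [[-0.988 -0.152  0.004]
 [-0.152  0.988 -0.001]
 [-0.004 -0.002 -1.   ]]
317 213 tool [ 0.0062 -0.0019  0.0145]
411 213 tool [0.0061 0.0651 0.0146]
310 180 tool [ 0.0289 -0.0069  0.0204]
270 200 tool [ 0.0088 -0.0395  0.0398]
312 240 tool [ 0.012  -0.0043 -0.0461]
312 236 tool [ 0.0117 -0.0044 -0.0405]
324 240 tool [ 0.0117  0.0017 -0.0455]
324 236 tool [ 0.0121  0.0018 -0.0413]
```

PnP confirms the TCP reading. However, both cameras show the finger ends about 35 mm short of the nominal TCP, so I'll descend in stages and watch the force and the picture.

>>> jog_arm:
  targets:
    - [[0.1,0,0.3],[0,0,0],0]
    - [[0.1,0,0.5],[0,0,0],0]
    - [[0.1,0,0.6],[0,0,0],0]
    - [[0.1,0,0.6],[0,0,0],0]

```text
time: 3.22
tool_pos: [0.6555, -0.0775, 0.0707]
tool_rot: [-0.001, -0.076, 0.997, 0.0]
contact_force: [0.5, -0.1, 0.7]
gripper_width: -0.005
grasp_force: 0.0
```

```bash
cat >> h.py <<'E'
def wr():
    s=state();p,d=grab_frame('wrist');c=camera_params('wrist');f=200/np.tan(np.radians(c['fovy'])/2);H=c['hand_eye']
    v,u=np.mgrid[0:400,0:640];X=np.stack([(u-c['cx'])/f*d,(v-c['cy'])/f*d,d,np.ones_like(d)],-1)@H.T
    print('t',round(s['time'],2),'pos',s['tool_pos'].round(4),'F',s['contact_force'].round(2),'width',s['gripper_width'].round(3))
    return p,d,X
E
python3 - <<'E'
from h import *
p,d,X=wr()
for v in range(200,262,4):print(v,[(X[v,u,:3]*1e3).round(1).tolist() for u in(304,312,324)])
p,d=grab_frame('scene')
for v in range(206,226,2):print(v,[np.round(pt('scene',d,u,v),3).tolist() for u in(308,312)])
E
```

```text
Traceback (most recent call last):
  File "h.py", line 17, in wr
    print('t',round(s['time'],2),'pos',s['tool_pos'].round(4),'F',s['contact_force'].round(2),'width',s['gripper_width'].round(3))
                                                                                                      ^^^^^^^^^^^^^^^^^^^^^^^^
AttributeError: 'float' object has no attribute 'round'
```

```bash
sed -i "s/s\['gripper_width'\].round(3)/round(float(s['gripper_width']),3)/" h.py
python3 - <<'E'
from h import *
p,d,X=wr()
for v in range(200,262,4):print(v,[(X[v,u,:3]*1e3).round(1).tolist() for u in(304,312,324)])
p,d=grab_frame('scene')
for v in range(206,226,2):print(v,[np.round(pt('scene',d,u,v),3).tolist() for u in(308,312)])
E
```

```text
t 3.27 pos [ 0.6557 -0.0776  0.0711] F [-0.03  0.15 -0.42] width 0.003
200 [[19.4, -10.4, 1.6], [19.3, -5.2, 1.8], [19.5, 2.7, 1.0]]
204 [[16.9, -10.4, 0.6], [16.8, -5.2, 0.9], [17.2, 2.7, -0.3]]
208 [[14.4, -10.4, -0.2], [14.8, -5.1, -1.3], [14.5, 2.7, -0.3]]
212 [[11.5, -10.4, 0.3], [11.8, -5.2, -0.5], [11.8, 2.7, -0.4]]
216 [[9.0, -10.4, -0.6], [9.3, -5.2, -1.3], [9.6, 2.7, -2.1]]
220 [[6.5, -10.4, -1.2], [6.3, -5.2, -0.5], [6.6, 2.7, -1.4]]
224 [[3.9, -10.4, -1.8], [5.0, -5.1, -4.7], [4.0, 2.7, -2.0]]
228 [[0.7, -10.5, -0.7], [2.3, -5.1, -4.9], [1.9, 2.7, -3.8]]
232 [[-1.7, -10.5, -1.9], [12.3, -4.4, -36.4], [12.0, 1.9, -35.6]]
236 [[-4.0, -10.5, -3.2], [11.7, -4.4, -40.4], [12.3, 1.8, -41.8]]
240 [[-7.0, -10.5, -2.8], [12.0, -4.3, -46.3], [11.5, 1.7, -45.0]]
244 [[11.8, -8.0, -50.4], [12.3, -4.1, -51.5], [11.9, 1.6, -50.6]]
248 [[11.8, -7.8, -54.9], [11.7, -4.1, -54.6], [11.9, 1.5, -55.1]]
252 [[11.6, -7.6, -58.6], [12.0, -4.0, -59.5], [11.7, 1.4, -58.9]]
256 [[11.7, -7.4, -62.7], [11.6, -3.9, -62.5], [11.9, 1.3, -63.1]]
260 [[11.7, -7.3, -66.4], [11.4, -3.9, -65.8], [11.9, 1.2, -66.8]]
206 [[0.668, -0.078, 0.135], [0.665, -0.068, 0.133]]
208 [[0.666, -0.078, 0.128], [0.665, -0.068, 0.127]]
210 [[0.667, -0.078, 0.122], [0.666, -0.068, 0.121]]
212 [[0.668, -0.078, 0.116], [0.664, -0.068, 0.114]]
214 [[0.668, -0.078, 0.11], [0.666, -0.068, 0.109]]
216 [[0.621, -0.081, 0.069], [0.622, -0.07, 0.07]]
218 [[0.631, -0.081, 0.069], [0.634, -0.07, 0.072]]
220 [[0.642, -0.08, 0.071], [0.639, -0.07, 0.069]]
222 [[0.659, -0.079, 0.077], [0.651, -0.069, 0.072]]
224 [[0.662, -0.079, 0.073], [0.66, -0.068, 0.072]]
```

There's no force with the nominal TCP inside the dot, so the real fingertips do sit about 35 mm behind it. Contact should come at a reading of z≈0.040 and the hard stop at about 0.034.

>>> jog_arm:
  targets:
    - [[0,0,0.5],[0,0,0],0]
    - [[0,0,0.9],[0,0,0],0]
    - [[0,0,1.1],[0,0,0],0]
    - [[0,0,1.1],[0,0,0],0]

```text
time: 3.88
tool_pos: [0.6554, -0.0775, 0.0432]
tool_rot: [-0.001, -0.076, 0.997, 0.0]
contact_force: [0.4, -0.1, -0.0]
gripper_width: 0.001
grasp_force: 0.0
```

>>> jog_arm:
  targets:
    - [[0,0,0.1],[0,0,0],0]
    - [[0,0,0.2],[0,0,0],0]
    - [[0,0,0.2],[0,0,0],0]

```text
time: 4.25
tool_pos: [0.6569, -0.0777, 0.0398]
tool_rot: [0.001, -0.076, 0.997, -0.0]
contact_force: [2.7, 0.8, 3.5]
gripper_width: -0.001
grasp_force: 1.7
```

>>> jog_arm:
  targets:
    - [[0,0,0.05],[0,0,0],0]
    - [[0,0,0.1],[0,0,0],0]
    - [[0,0,0.1],[0,0,0],0]

```text
time: 4.62
tool_pos: [0.6571, -0.0777, 0.0395]
tool_rot: [0.001, -0.076, 0.997, -0.0]
contact_force: [-1.5, 1.0, 12.8]
gripper_width: 0.004
grasp_force: 6.3
```

```bash
python3 - <<'E'
from h import *
p,d,X=wr()
for v in range(150,236,6):print(v,[(X[v,u,:3]*1e3).round(1).tolist() for u in(306,312,324)])
E
```

```text
t 4.62 pos [ 0.6571 -0.0777  0.0395] F [-1.54  1.03 12.84] width 0.004
150 [[54.4, -7.5, -28.2], [54.5, -4.4, -28.9], [54.6, 1.8, -29.5]]
156 [[52.1, -7.2, -34.8], [52.2, -4.2, -35.4], [52.1, 1.7, -35.2]]
162 [[49.1, -7.3, -34.8], [49.1, -4.3, -35.0], [49.2, 1.7, -35.4]]
168 [[46.0, -7.3, -34.1], [46.0, -4.3, -34.3], [46.1, 1.7, -34.7]]
174 [[42.8, -7.4, -33.7], [42.8, -4.3, -33.2], [42.9, 1.8, -33.9]]
180 [[39.8, -7.4, -33.8], [39.8, -4.3, -34.0], [39.5, 1.8, -32.5]]
186 [[36.4, -7.5, -32.8], [36.5, -4.4, -33.2], [36.1, 1.9, -31.5]]
192 [[32.8, -7.6, -31.0], [33.1, -4.4, -32.3], [32.9, 1.9, -31.4]]
198 [[30.0, -7.6, -33.1], [29.7, -4.4, -31.8], [29.7, 1.9, -32.0]]
204 [[26.3, -7.7, -31.6], [26.4, -4.5, -31.9], [26.1, 1.9, -30.7]]
210 [[22.5, -7.8, -30.1], [22.7, -4.5, -30.7], [22.8, 2.0, -31.0]]
216 [[19.2, -7.8, -30.5], [19.1, -4.5, -30.2], [19.2, 2.0, -30.4]]
222 [[15.5, -7.9, -29.7], [15.8, -4.5, -30.5], [15.6, 2.0, -30.0]]
228 [[11.9, -7.9, -29.5], [11.9, -4.6, -29.6], [11.3, 2.1, -28.2]]
234 [[11.7, -7.6, -37.7], [11.4, -4.4, -37.0], [12.0, 1.9, -38.6]]
```

A force of 12.8 N shows the hard stop has been reached, and the paddle now slopes down toward the far end by about 0.15 rad, so the fan is on. Next I lift and shift 68 mm to the yellow rocker.

>>> jog_arm:
  targets:
    - [[0,0,-0.8],[0,0,0],0]
    - [[0,0,-1.6],[0,0,0],0]
    - [[0,1.3,-1.6],[0,0,0],0]
    - [[0,2.7,-1.6],[0,0,0],0]
    - [[0,2.7,-1.6],[0,0,0],0]
    - [[0,2.7,-1.6],[0,0,0],0]

```text
time: 5.42
tool_pos: [0.6456, -0.0113, 0.0768]
tool_rot: [0.0, -0.076, 0.997, -0.0]
contact_force: [0.2, 0.4, -0.0]
gripper_width: 0.003
grasp_force: 0.0
```

```bash
python3 - <<'E'
from h import *
p,d,X=wr(); hsv=cv2.cvtColor(p,cv2.COLOR_RGB2HSV)
for n,lo,hi in(('blue',100,125),('yellow',22,34)):
    m=(hsv[...,0]>lo)&(hsv[...,0]<hi)&(hsv[...,1]>150)&(d>0)&(np.abs(X[...,2])<.06);q=X[m][:,:3]
    c=np.linalg.lstsq(np.c_[q[:,:2],np.ones(len(q))],q[:,2],rcond=None)[0];print(n,m.sum(),q.min(0).round(4),q.max(0).round(4),'slope',c.round(3))
print(delta([.648,-.010,.043]))
cv2.imwrite('pics/w2.png',p[...,::-1])
E
```

```text
t 5.42 pos [ 0.6456 -0.0113  0.0768] F [ 0.21  0.42 -0.04] width 0.003
blue 5151 [-0.0178 -0.2423 -0.06  ] [0.1524 0.0883 0.0599] slope [ 0.04  -0.166 -0.004]
yellow 4582 [-0.0165 -0.2338 -0.0572] [0.1478 0.0724 0.0586] slope [ 0.134 -0.103  0.004]
[-0.10019029  0.04941438  1.34842509]
```

View pics/w2.png

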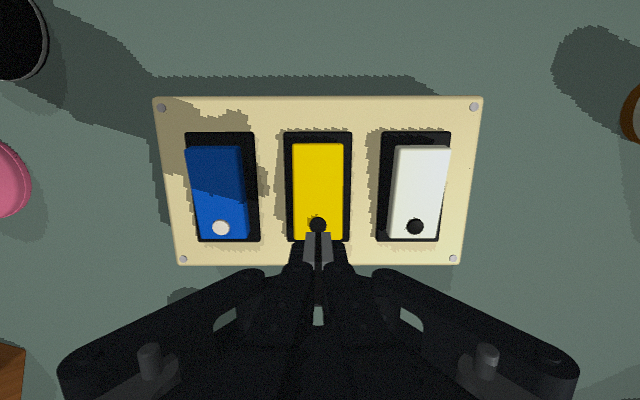

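The picture shows the blue rocker tilted on, like the white one, with its near end raised. The fingers are lined up with the yellow dot at (317,225). Now I press yellow to the same depth.

>>> jog_arm:
  targets:
    - [[0,0,0.6],[0,0,0],0]
    - [[0,0,1.1],[0,0,0],0]
    - [[0,0,1.3],[0,0,0],0]
    - [[0,0,1.4],[0,0,0],0]
    - [[0,0,1.5],[0,0,0],0]
    - [[0,0,1.6],[0,0,0],0]
    - [[0,0,1.6],[0,0,0],0]

```text
time: 6.35
tool_pos: [0.647, -0.0109, 0.0395]
tool_rot: [0.001, -0.076, 0.997, -0.0]
contact_force: [-1.9, -0.1, 11.5]
gripper_width: -0.003
grasp_force: 5.7
```

```bash
cat >> h.py <<'E'
def slopes(p,X,b):
    # tool-frame z of each rocker's strip vs tool x
    for n,(u0,u1,v0,v1) in b.items():
        q=X[v0:v1,u0:u1,:3].reshape(-1,3);c=np.linalg.lstsq(np.c_[q[:,0],np.ones(len(q))],q[:,2],rcond=None)[0];print(n,'slope',c[0].round(3))
E
python3 - <<'E'
from h import *
p,d,X=wr()
for v in range(130,232,8):print(v,[(X[v,u,:3]*1e3).round(1).tolist() for u in(312,324)])
E
```

```text
t 6.35 pos [ 0.647  -0.0109  0.0395] F [-1.89 -0.06 11.48] width -0.003
130 [[64.1, -4.7, -11.1], [64.1, 2.1, -11.3]]
138 [[60.0, -4.6, -17.3], [60.0, 2.0, -17.0]]
146 [[55.6, -4.6, -16.3], [55.6, 2.1, -16.1]]
154 [[53.0, -4.3, -34.4], [53.0, 1.7, -34.6]]
162 [[49.0, -4.3, -34.0], [49.1, 1.7, -35.0]]
170 [[44.9, -4.3, -33.7], [44.9, 1.8, -33.7]]
178 [[40.6, -4.4, -32.8], [40.7, 1.8, -33.1]]
186 [[36.4, -4.4, -33.0], [36.3, 1.9, -32.3]]
194 [[32.1, -4.4, -32.7], [31.8, 1.9, -31.6]]
202 [[27.4, -4.5, -31.7], [27.4, 1.9, -31.5]]
210 [[22.7, -4.5, -30.8], [22.5, 2.0, -30.1]]
218 [[18.1, -4.5, -30.7], [17.7, 2.0, -29.6]]
226 [[13.0, -4.6, -29.4], [13.3, 2.0, -30.2]]
```

The lamp is on as well: 11.5 N at the stop, with the same slope. Next I lift and move over to the black puck.

>>> jog_arm:
  targets:
    - [[0,0,-1.2],[0,0,0],0]
    - [[0,0,-2.4],[0,0,0],0]
    - [[5.6,-10,-2.4],[0,0,0],0]
    - [[5.6,-10,-2.4],[0,0,0],0]
    - [[5.6,-10,-2.4],[0,0,0],0]
    - [[5.6,-10,-2.4],[0,0,0],0]
    - [[5.6,-10,-2.4],[0,0,0],0]
    - [[5.6,-10,-2.4],[0,0,0],0]

```text
time: 7.4
tool_pos: [0.5436, -0.2813, 0.0959]
tool_rot: [-0.001, -0.074, 0.997, 0.0]
contact_force: [0.2, 0.4, -0.2]
gripper_width: 0.002
grasp_force: 0.0
```

>>> jog_arm:
  targets:
    - [[0,0,0],[0,0,0],0]
    - [[0,0,0],[0,0,0],0]

```text
time: 7.65
tool_pos: [0.5455, -0.2779, 0.0961]
tool_rot: [-0.0, -0.077, 0.997, 0.0]
contact_force: [0.4, -0.8, -0.2]
gripper_width: 0.001
grasp_force: 0.0
```

```bash
python3 - <<'E'
from h import *
p,d,X=wr(); print(delta([.5453,-.2804,.015]))
h=cv2.cvtColor(p,cv2.COLOR_RGB2HSV);m=(((h[...,0]<6)|(h[...,0]>174))&(h[...,1]>180)&(h[...,2]>80)).astype(np.uint8)
n,l,st,ce=cv2.connectedComponentsWithStats(m)
for i in range(1,n):
    if st[i,4]>200: print(st[i],ce[i].round(1),np.median(X[l==i],0)[:3].round(4))
cv2.imwrite('pics/w3.png',p[...,::-1])
E
```

```text
t 7.65 pos [ 0.5455 -0.2779  0.0961] F [ 0.37 -0.8  -0.22] width 0.001
[ 0.02395286 -0.0966023   3.24536412]
[ 175   21   54   56 2309] [201.2  48.6] [ 0.1212 -0.0877  0.0542]
[ 142  180   48   44 1583] [166.  201.7] [ 0.0033 -0.1309  0.054 ]
[ 291  182   43   43 1430] [311.9 203.1] [ 0.0021 -0.0063  0.054 ]
```

View pics/w3.png

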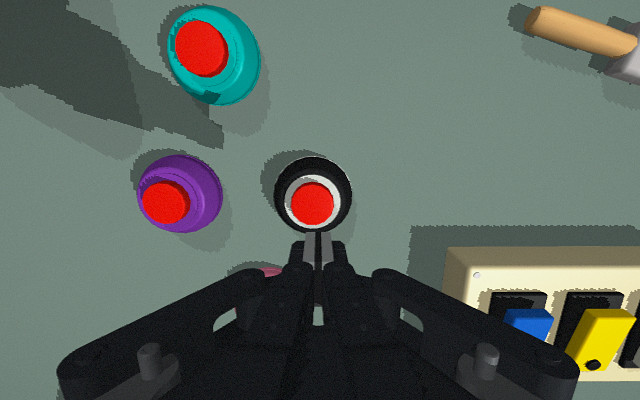

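The red button of the black puck is at (312,203), about 6 mm to the tool's −y, with the fingers right above it. I'll descend to just above it, then press in steps.

>>> jog_arm:
  targets:
    - [[0.05,-0.15,1],[0,0,0],0]
    - [[0.05,-0.15,2],[0,0,0],0]
    - [[0.05,-0.15,2.8],[0,0,0],0]
    - [[0.05,-0.15,3.2],[0,0,0],0]
    - [[0.05,-0.15,3.2],[0,0,0],0]

```text
time: 8.32
tool_pos: [0.5443, -0.2826, 0.0156]
tool_rot: [-0.001, -0.076, 0.997, 0.0]
contact_force: [-0.1, -0.1, -0.3]
gripper_width: 0.001
grasp_force: 0.0
```

>>> jog_arm:
  targets:
    - [[0,0,0.1],[0,0,0],0]
    - [[0,0,0.2],[0,0,0],0]
    - [[0,0,0.3],[0,0,0],0]
    - [[0,0,0.4],[0,0,0],0]
    - [[0,0,0.4],[0,0,0],0]

```text
time: 8.95
tool_pos: [0.5452, -0.2836, 0.0071]
tool_rot: [0.001, -0.076, 0.997, -0.001]
contact_force: [-0.6, -0.3, 4.1]
gripper_width: 0.001
grasp_force: 1.9
```

>>> jog_arm:
  targets:
    - [[0,0,0.1],[0,0,0],0]
    - [[0,0,0.2],[0,0,0],0]
    - [[0,0,0.2],[0,0,0],0]

```text
time: 9.32
tool_pos: [0.5453, -0.2837, 0.0057]
tool_rot: [-0.0, -0.076, 0.997, -0.0]
contact_force: [-8.1, 5.3, 23.4]
gripper_width: -0.002
grasp_force: 11.7
```

23 N shows the button is fully in. I'll lift straight up and then clear.

>>> jog_arm:
  targets:
    - [[0,0,-0.3],[0,0,0],0]
    - [[0,0,-0.8],[0,0,0],0]
    - [[0,0,-2],[0,0,0],0]
    - [[0,0,-4],[0,0,0],0]
    - [[0,0,-6],[0,0,0],0]
    - [[6,0,-7],[0,0,0],0]
    - [[6,0,-7],[0,0,0],0]
    - [[6,0,-7],[0,0,0],0]

```text
time: 10.32
tool_pos: [0.3937, -0.3057, 0.1762]
tool_rot: [-0.0, -0.076, 0.997, 0.0]
contact_force: [-0.1, -0.3, 0.3]
gripper_width: -0.002
grasp_force: 0.0
```

```bash
python3 - <<'E'
from h import *
p,d=grab_frame('scene');q,e=grab_frame('top');s=state();print(s['time'],s['tool_pos'].round(3),s['contact_force'].round(2))
a=cv2.resize(p[150:290,190:410],(800,300),interpolation=cv2.INTER_CUBIC);b=cv2.resize(q[140:250,250:450],(800,300),interpolation=cv2.INTER_CUBIC)
cv2.imwrite('pics/fin.png',np.vstack([a,b])[...,::-1])
E
```

```text
10.425 [ 0.394 -0.306  0.176] [ 0.08 -0.36 -0.63]
```

View pics/fin.png

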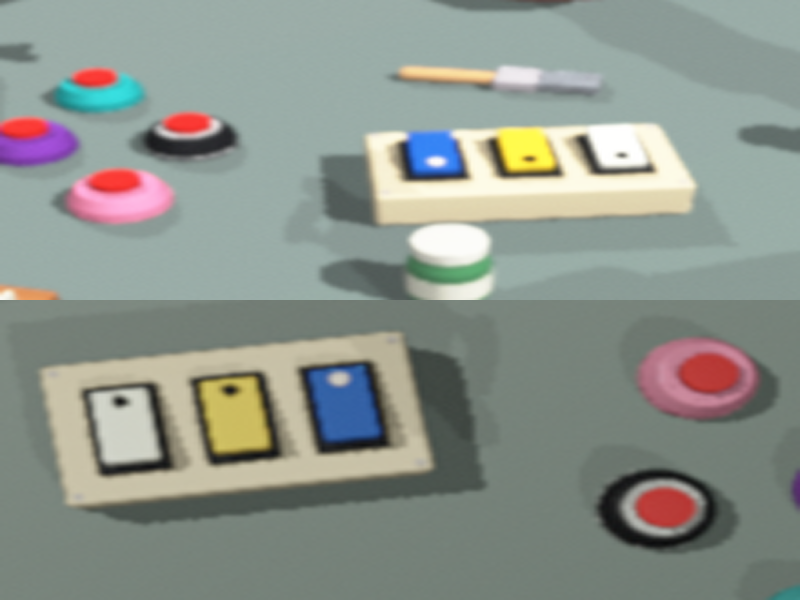

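The final views show all three rockers tilted on and the puck still in place, with its button at (666,508) in the lower view and standing out again. The hand is clear.

```bash
python3 -c "
from plant import *
print(job_done())"
```

```text
the job is handed in; nothing more can be done
None
```

I switched the fan on, then the lamp, then pressed the shutter button fully in and let it out. The white rocker stayed on, the puck stayed in place, and I handed the job in at about 10.4 s with the hand clear.

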